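# Close up a capacitor lane and lock its follower

## Robot

A 7-joint arm with a two-finger parallel gripper is mounted at the origin on the work surface. World frame = base frame: x ahead of the robot, y to its left, z up, the work surface at z = 0. Lengths are in mm, angles in rad, forces in N, time in s.
With the tool pointing down it reaches from about 400 to 875 mm from the base axis. Payload 4.4 kg.
Tool frame: the origin (TCP) lies between the finger pads; the fingertips stand 17 mm ahead of it and the grasp point (between the pads) lies 2 mm behind it; z points along the fingers, y is the line along which they close (so a half turn about z gives the same grasp; the last joint's range is limited). The gripper opens to 85 mm and grips with 20 to 120 N. Pads are 22 mm wide; open, the fingers measure 114 mm over their backs; the gripper's body (76 mm by 85 mm) begins 54 mm behind the grasp point. The pads swing forward as they close: fully open they stand 13 mm farther back than shut.
Start: joints at [1.109, 0.628, 0.038, 1.517, -0.027, 0.996, -0.02], TCP at [250.633, -599.751, 248.313] pointing down, gripper open.
Joint ranges: [-3.06, 3.06], [-0.37, 2.12], [-1.25, 1.32], [0.18, 2.47], [-1.1, 4.24], [0.23, 1.98], [-2.94, 2.94]. Speed limits (rad/s): [2.57, 2.57, 3.14, 3.14, 3.14, 3.14, 3.14].

## Interface

Orientations are given as [roll, pitch, yaw] about the fixed x, y, z axes, in that order (R = Rz(yaw) Ry(pitch) Rx(roll)).
In Python, from cell import sensors, get_image, ctrl gives the robot as it stands.
- The arm moves only by the tool send_rows, never from a script. Its argument "series" is a list of rows, each a list of 3 entries, a list of its own where there are three numbers: the finger opening in mm, from 0 to 85.4, then the shift along the world's x, y, z in units of 60 mm (1.0 is 60 mm), then the turn, a rotation vector about the world's x, y, z in units of 5 degrees (1.0 is 5 degrees). A call has 1 to 8 rows; each row shifts and turns the commanded pose from where the row before left it; what a row does not reach is not made up. A row lasts 1/8 s, in which the tool goes at most 62.5 mm and 10.7 degrees, less where a joint would pass 70% of its speed; a pose out of reach is approached as far as the arm can. A call is refused whole if a number of a shift passes 1 or a number of a turn 1, either way. A call with a gripper value outside its range is refused whole. The fingers move at their own pace and stop on an object; the grip force is fixed at half the most. Time passes only in rows, so rows that do not move let the fingers close. It gives the time, the measured TCP pose, the force, the opening and the grip force at its end, in the units of the state.
- sensors.read_state(): the state, without advancing time (a new reading comes with each control period).
- get_image(name): name is "scene" or "top" or "wrist"; returns a dict with "img" (420x560x3 uint8, red, green, blue), "depth" (420x560 float32, mm along the optical axis (not along the pixel's ray), 0 where there is no reading), "vfov" (degrees; the focal length in pixels is half the picture's height over the tangent of half this angle, whatever the lens; pixels are square), "cx", "cy" (the principal point, pixels), "k1" (the pictures are not rectified: a ray, as slopes to the right and down, at radius r is drawn at 1 + k1 r^2 times it, then the intrinsics apply), "world_to_cam" (4x4, takes a point from world to camera coordinates). Camera axes: x right, y down, z forward; pixel columns grow to the right and rows downward; lengths in mm; the calibration is good to about 2 mm. A picture is of the moment at which its call begins.
- ctrl.finish_job(): hands the job in; it is judged then, once.
The state is a dict: "clock": time; "qpos": joint angles; "qd": joint speeds; "tau": joint torques, N m; "eef_pos": TCP position; "tool_rot": TCP orientation; "force": force on the tool from outside, world axes, zero at the start; "torque": the same for the moment, N m; "width": finger opening in mm; "gripper_force": force on a finger pad.
Only numpy, scipy, OpenCV 4.12 (cv2) and the standard library are available. Lean on these libraries where they do the work, as an engineer would, in place of code of your own. Each camera call takes 0.05 s, during which the arm holds its last target. There are 200 camera calls.

## Task

One capacitor has tipped over in the kitting tray's lane. Slide the follower fully back, stand that capacitor upright in the lane on its flat end with its terminals up and let go of it, then slide the follower up until all four capacitors stand close together against the end stop, and finally slide the follower's lock fully across, out over the toothed bar. Keep the other three capacitors standing and leave the other things on the bench where they are.

Things in the scene. Friction and masses are not known exactly. Their poses are not given: they have to be found in the camera images.
- tray: fixed grey kitting tray, plate 12 mm thick (lane floor at tray z = 12 mm). Origin on the bench; tray y runs along the lane, x across it. Lane centred at x = -40 mm, 50 mm wide between aluminium guides 6 mm high, 5 mm thick, y = -190 to +155 mm. The follower's track is parallel, at x = +45 mm; a toothed bar, 18 mm above the plate, stands beside it at x = +80 to +94 mm
- follower (a joint): travel of the follower along its track, m: 0 = fully back, away from the end stop; grows towards the end stop (tray -y), at most 0.200. The paddle's face is at tray y = 155 mm minus this. With four standing capacitors pushed together against the end stop it rests at about 0.164. Drag about 1.5 N
- follower_grip (a point): top centre of the follower's black grip, an upright block 22 mm (tray x) by 26 mm (tray y), 42 mm high, top 64 mm above the plate. It stands on an aluminium carriage 50 mm wide, 115 mm long in tray y, top 22 mm above the plate. The paddle's face is 42 mm from it towards the end stop
- end_stop (a point): middle of the inner face of the steel plate, 60 mm high, that closes the lane at its -y end (tray y = -185 mm), 30 mm above the plate
- paddle_face (a point): point on the paddle's face over the lane's centre line. The steel paddle, 8 mm thick and 10 to 46 mm above the plate, reaches from the carriage across the lane
- lock (a joint): position of the slide lock on the follower, in m: 0 = unlocked; 0.024 = locked, fully out over the toothed bar. It grows towards tray +x (away from the lane) and drags with about 1 N
- lock_tab (a point): centre of the top of the lock's small black tab, 12 mm (tray x) by 18 mm (tray y), 26 mm high, top 52 mm above the plate; it stands on the carriage 53 mm behind the follower's grip (towards tray +y), on a steel strip whose top is 26 mm above the plate
- cap_tipped: tipped motor capacitor, like the standing ones, lying along the lane between the row and the paddle, terminals towards the paddle. Aluminium can 44 mm in diameter, 80 mm high, black disc (41 mm wide, 4 mm) and two brass blades on top, 92 mm in all, 0.13 to 0.25 kg. Origin at the centre of the flat bottom end; z axis from the bottom to the terminals
- cap_a: standing motor capacitor next to the end stop, 44 mm diameter, 92 mm high with its terminals; origin at the centre of its underside, z axis up the can
- cap_b: standing motor capacitor second in the row, 44 mm diameter, 92 mm high with its terminals; origin at the centre of its underside, z axis up the can
- cap_c: standing motor capacitor third in the row, 44 mm diameter, 92 mm high with its terminals; origin at the centre of its underside, z axis up the can
- ferrule_jar: clear plastic jar with black cap, 34 mm wide, 45 mm high, standing on the tray beside the lane's end stop; origin at the centre of its underside
- screwdriver: screwdriver, 170 mm, lying on the right of the tray; origin under the middle
- wrench: open-ended wrench, 160 mm, lying beyond the tray; origin under the middle
- contactor: grey and black contactor block, 70 x 45 x 80 mm, on the right of the tray; origin at the centre of its underside
- terminal_strip: steel rail 220 mm long with a block of grey terminals, 49 mm high, on the left of the tray; origin at the centre of its underside
- tape_roll: roll of tape lying flat, 90 mm across, 20 mm high, beyond the tray; origin at the centre of its underside
Things that resemble listed ones, but are neither listed nor needed, are in the scene too. Leave any red look-alike of the cap_tipped alone.

How it is judged:
By the outcome, as a careful person would: the job done as asked, in the order asked, and still so for the second after the job is handed in, with the robot touching nothing.
It also fails if it takes over 64 s, if anything falls off the work surface, if the arm or the gripper's body presses on something with over 40 N, if the wrist force passes 120 N, or if a joint passes its speed limit or range.

## Working session

There is one attempt and no reset: what is moved stays moved. The work goes in short steps, Python scripts to look and compute and a tool call to move; the robot and the scene stay as the last step left them, time stands still between calls to the robot, and variables do not carry over. Pictures are saved under pics/ and viewed, at most 10 in all, crops included, and the job is handed in when it is done.

Besides the shell and the picture viewer there is one more tool, called after "Request:" in YAML: its name, and indented under it one key for each argument. send_rows: Moves the arm, as the interface text tells. Its arguments: {"type":"object","properties":{"series":{"type":"array"}},"required":["series"]}

```bash
mkdir -p pics; ls; cat > h.py <<'E'
import numpy as np, cv2
from cell import sensors, get_image, ctrl
def intr(d):
    h=d["img"].shape[0]; f=h/2/np.tan(np.radians(d["vfov"])/2); return f,d["cx"],d["cy"],d["k1"]
def rays(d,u,v):
    f,cx,cy,k=intr(d); a=(np.asarray(u,float)-cx)/f; b=(np.asarray(v,float)-cy)/f
    rd=np.hypot(a,b); r=rd.copy()
    for _ in range(20): r=rd/(1+k*r*r)
    s=1/(1+k*r*r); return a*s,b*s
def cloud(d):
    h,w=d["depth"].shape; u,v=np.meshgrid(np.arange(w),np.arange(h)); x,y=rays(d,u,v); z=d["depth"]
    P=np.stack([x*z,y*z,z,np.ones_like(z)],-1)@np.linalg.inv(d["world_to_cam"]).T
    P=P[...,:3]; P[z==0]=np.nan; return P
def proj(d,p):
    c=d["world_to_cam"]@np.append(p,1); x,y=c[:2]/c[2]; f,cx,cy,k=intr(d); s=1+k*(x*x+y*y)
    return f*x*s+cx,f*y*s+cy
def ray(d,u,v):
    x,y=rays(d,u,v); C=np.linalg.inv(d["world_to_cam"]); return C[:3,3],C[:3,:3]@np.array([float(x),float(y),1])
def atz(d,u,v,z):
    o,r=ray(d,u,v); return o+r*(z-o[2])/r[2]
def save(d,n): cv2.imwrite("pics/"+n,d["img"][...,::-1])
E
python3 - <<'E'
from h import *
import pickle
s=sensors.read_state(); print(s["clock"],s["eef_pos"],s["tool_rot"])
D={n:get_image(n) for n in("top","scene","wrist")}
for n,d in D.items():
    save(d,n+"0.png"); print(n,d["vfov"],d["k1"],np.linalg.inv(d["world_to_cam"]).round(2).tolist())
pickle.dump(D,open("d0.pkl","wb"))
E
```

```text
pics
0.0 [ 250.41671217 -599.19093382  247.40795457] [-3.13974575e+00  2.86378961e-05  3.95828956e-01]
top 47.516362772971554 0.0334958821962783 [[-0.01, -1.0, 0.06, 442.92], [-1.0, 0.01, 0.0, 0.96], [-0.0, -0.06, -1.0, 1425.95], [0.0, 0.0, 0.0, 1.0]]
scene 44.63572305295626 -0.11261790302556098 [[-0.49, 0.53, -0.69, 1518.56], [0.87, 0.32, -0.38, 540.94], [0.02, -0.78, -0.62, 958.67], [0.0, 0.0, 0.0, 1.0]]
wrist 68.0325771686101 -0.0581700110497825 [[0.39, -0.89, -0.25, 314.02], [-0.92, -0.37, -0.1, -573.02], [-0.0, 0.27, -0.96, 373.3], [0.0, 0.0, 0.0, 1.0]]
```

View pics/top0.png

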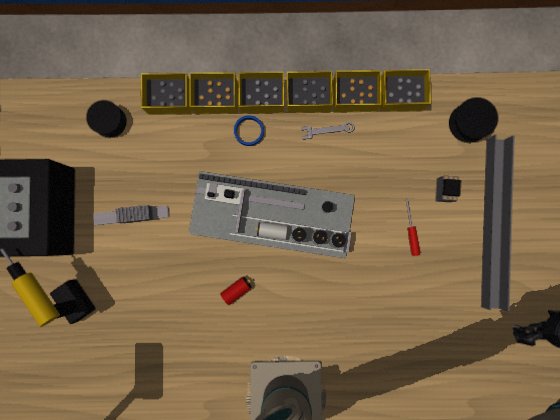

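View pics/scene0.png

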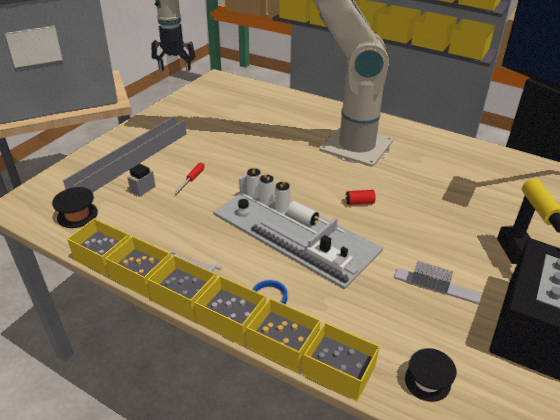

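The top view shows the tray at about (190-355, 172-258), with the lane on its robot-side edge. The three standing caps are at about (299,234), (320,237) and (338,240), the tipped one at (272,230), the grip at (229,194) and the lock tab at (211,194). The red look-alike is at (237,290).

```bash
python3 - <<'E'
from h import *
import pickle
D=pickle.load(open("d0.pkl","rb"))
d=D["top"]; P=cloud(d)
print("bench z",np.nanmedian(P[150:165,250:350,2]))
for n,(u,v) in dict(a=(338,240),b=(320,237),c=(299,234),tip=(272,230),grip=(229,194),tab=(211,194),plate=(215,215),jar=(328,207)).items():
    print(n,P[v,u].round(1), np.nanmax(P[v-4:v+5,u-4:u+5,2]).round(1))
# plate
R=P[165:265,180:365].reshape(-1,3); m=(R[:,2]>8)&(R[:,2]<16); pl=R[m]
r=cv2.minAreaRect(pl[:,:2].astype(np.float32)); print("plate",r, np.median(pl[:,2]),cv2.boxPoints(r).round(1).tolist())
for n,b in (("top",(180,160,370,265)),("scene",(205,160,390,280))):
    x0,y0,x1,y1=b; c=D[n]["img"][y0:y1,x0:x1]; print(n,c.shape)
E
```

```text
bench z 1.2258218400111218
a [ 452.5 -153.    96.5] 106.7
b [ 461.4 -103.2   96.3] 110.4
c [470.3 -44.7  99.7] 105.2
tip [483.6  31.1  55.9] 64.8
grip [587.  151.9  75. ] 83.1
tab [588.6 204.5  64.9] 69.1
plate [531.5 200.6  13.3] 18.5
jar [ 547.5 -130.3   61.1] 65.7
plate ((531.6071166992188, 31.217330932617188), (291.430908203125, 548.14111328125), 0.16882047057151794) 12.576528138070444 [[385.1000061035156, 304.8999938964844], [386.70001220703125, -243.3000030517578], [678.0999755859375, -242.39999389648438], [676.5, 305.70001220703125]]
top (105, 190, 3)
scene (120, 185, 3)
```

Request:
send_rows:
  series:
    - [85, [0.35, 0.86, 0.07], [0, 0, 1]]
    - [85, [0.35, 0.86, 0.07], [0, 0, 1]]
    - [85, [0.35, 0.86, 0.07], [0, 0, 1]]
    - [85, [0.35, 0.86, 0.07], [0, 0, 1]]
    - [85, [0.35, 0.86, 0.07], [0, 0, 1]]
    - [85, [0.35, 0.86, 0.07], [0, 0, 1]]
    - [85, [0.35, 0.86, 0.07], [0, 0, 1]]
    - [85, [0.35, 0.86, 0.07], [0, 0, 1]]

```text
clock: 1.15
eef_pos: [419.1, -185.3, 282.1]
tool_rot: [3.141, 0.0, 1.097]
force: [0.7, -0.5, -0.2]
width: 85.1
gripper_force: 0.0
```

Request:
send_rows:
  series:
    - [85, [0.35, 0.86, 0.07], [0, 0, 1]]
    - [85, [0.35, 0.86, 0.07], [0, 0, 1]]
    - [85, [0.35, 0.86, 0.07], [0, 0, 1]]
    - [85, [0.35, 0.86, 0.07], [0, 0, 0.6]]
    - [85, [0, 0, 0], [0, 0, 0]]

```text
clock: 1.78
eef_pos: [503.8, 24.8, 299.0]
tool_rot: [3.14, -0.003, 1.417]
force: [0.2, -0.1, -0.5]
width: 85.0
gripper_force: 0.0
```

```bash
python3 - <<'E'
from h import *
import pickle
s=sensors.read_state(); print(s["clock"],s["eef_pos"],s["tool_rot"],s["qpos"],s["force"])
d=get_image("wrist"); pickle.dump(d,open("w1.pkl","wb")); save(d,"w1.png"); print(np.linalg.inv(d["world_to_cam"]).round(2).tolist())
E
```

```text
1.775 [503.8299441   24.81720049 299.04641203] [ 3.1403215  -0.00343444  1.41664242] [ 0.15511934  0.37545299 -0.3559056   1.84382373  0.15454443  0.94722863
 -0.42242566] [ 0.24557283 -0.089297   -0.53192691]
[[0.99, -0.15, -0.04, 513.69], [-0.15, -0.95, -0.27, 92.7], [0.0, 0.27, -0.96, 425.09], [0.0, 0.0, 0.0, 1.0]]
```

View pics/w1.png

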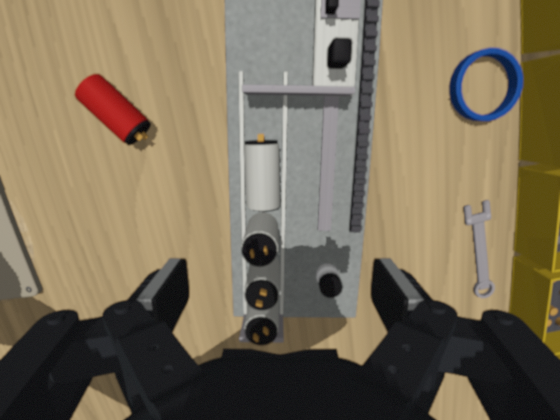

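The wrist view shows the lane guides at columns 241 and 286 and the paddle at row 88. The tipped cap is at (262,140-208) with its terminals at (261,138), the grip is at (340,52), the tab is at the top edge (331,5), and the row is at (260,250), (261,294) and (261,330). Next I'll localise these with depth.

```bash
cat >> h.py <<'E'
def blob(P,c,r,z0,z1):
    m=(np.hypot(P[...,0]-c[0],P[...,1]-c[1])<r)&(P[...,2]>z0)&(P[...,2]<z1); return P[m]
def rect(Q):
    return cv2.minAreaRect(Q[:,:2].astype(np.float32))
E
python3 - <<'E'
from h import *
import pickle
d=pickle.load(open("w1.pkl","rb")); P=cloud(d)
for n,(u,v) in dict(a=(261,330),b=(261,294),c=(260,250),tip=(262,175),grip=(340,52),paddle=(295,89),plate=(303,150),bench=(180,200),gl=(241,120),gr=(286,150)).items():
    Q=P[v-1:v+2,u-1:u+2].reshape(-1,3); print(n,np.nanmedian(Q,0).round(1))
# tooth bar / guides: scan each row for edges of plate
pts=[]
for v in range(100,300,10):
    z=P[v,200:420,2]; i=np.where((z>8))[0]; pts.append((P[v,200+i[0]],P[v,200+i[-1]]))
L=np.array([p[0] for p in pts]);R=np.array([p[1] for p in pts])
for A in(L,R): k=np.polyfit(A[:,1],A[:,0],1); print("edge",k,np.std(A[:,0]-np.polyval(k,A[:,1])),A[:,2].mean())
# tipped: high points
Q=blob(P,(480,31),75,38,70); Q=Q[(Q[:,1]>-25)]
k=np.polyfit(Q[:,1],Q[:,0],1); print("tipped",len(Q),k,Q.min(0),Q.max(0),Q.mean(0),rect(Q))
Q=blob(P,(587,152),25,60,90); print("grip",len(Q),rect(Q),np.median(Q,0))
Q=blob(P,(540,118),70,45,62); Q=Q[(Q[:,0]>450)&(Q[:,0]<550)&(Q[:,1]>95)]; print("paddle",len(Q),rect(Q),np.median(Q,0))
for n,c in dict(a=(452,-153),b=(461,-103),c=(470,-45)).items():
    Q=blob(P,c,30,88,120); print(n,len(Q),cv2.minEnclosingCircle(Q[:,:2].astype(np.float32)),np.median(Q,0))
E
```

```text
a [ 452.8 -150.5   96.5]
b [462.  -99.6  97.6]
c [470.3 -43.8  96.8]
tip [483.7  34.4  56. ]
grip [586.7 152.6  75.9]
paddle [536.4 124.7  58.4]
plate [538.8  51.9  12.2]
bench [358.4   8.5   0.4]
gl [466.1 101.8  18.2]
gr [516.8  55.3  12.8]
edge [1.67695808e-01 4.29798539e+02] 0.4907586616149216 11.682969812251585
edge [9.03591011e-02 6.07947904e+02] 26.78794751675833 71.37761892101136
tipped 2492 [1.28177746e-01 4.78160244e+02] [456.29029957 -24.83011833  38.01335672] [507.78892406  82.79573107  69.95946164] [482.29981933  32.29558621  51.74592368] ((481.3036804199219, 27.896800994873047), (110.77134704589844, 42.731300354003906), 82.457763671875)
grip 612 ((588.9492797851562, 154.9795684814453), (25.060611724853516, 22.9111385345459), 82.54003143310547) [587.75163132 154.10695007  75.50334144]
paddle 578 ((513.4472045898438, 129.64328002929688), (8.354878425598145, 74.0194091796875), 80.5245590209961) [512.37814303 129.41088894  58.03842669]
a 888 ((452.1547546386719, -151.41575622558594), 21.926097869873047) [ 452.7934506  -148.18248668   96.12129666]
b 987 ((460.6675720214844, -106.21041107177734), 26.778696060180664) [461.75404042 -98.37763538  96.1643979 ]
c 1078 ((468.7566223144531, -43.086944580078125), 21.824831008911133) [469.43205136 -40.67733841  96.22303961]
```

Request:
send_rows:
  series:
    - [55, [0.35, 0.54, -0.41], [0, 0, -0.14]]
    - [55, [0.35, 0.54, -0.41], [0, 0, 0]]
    - [55, [0.35, 0.54, -0.41], [0, 0, 0]]
    - [55, [0.35, 0.54, -0.41], [0, 0, 0]]
    - [55, [0, 0, 0], [0, 0, 0]]

```text
clock: 2.45
eef_pos: [585.9, 150.1, 197.7]
tool_rot: [-3.138, 0.001, 1.398]
force: [-0.3, -0.1, 0.3]
width: 55.0
gripper_force: 0.0
```

```bash
cat >> h.py <<'E'
T=np.radians(9.52); EX=np.array([np.cos(T),-np.sin(T)]); EY=np.array([np.sin(T),np.cos(T)])
def tr(p): p=np.asarray(p)[:2]; return np.array([p@EX,p@EY]).round(1)   # tray-aligned coordinates
def wd(a,b): return (a*EX+b*EY).round(1)
E
python3 - <<'E'
from h import *
import pickle
s=sensors.read_state(); print(s["clock"],s["eef_pos"],tr(s["eef_pos"]),s["tool_rot"],s["width"])
d=get_image("wrist"); pickle.dump(d,open("w2.pkl","wb")); save(d,"w2.png"); P=cloud(d)
d1=pickle.load(open("w1.pkl","rb"))
print("guide end",tr(atz(d1,241,72,18)),tr(atz(d1,286,72,18)))
print("tip bot/top/term",tr(atz(d1,262,209,40)),tr(atz(d1,262,141,45)),tr(atz(d1,261,136,38)))
Q=blob(P,(588,154),25,60,90); r=rect(Q);print("grip",len(Q),r,tr(r[0]),np.median(Q[:,2]))
c=wd(554-20,302);Q=blob(P,c,45,52,80); Q=Q[Q[:,:2]@EY>275];r=rect(Q) if len(Q) else 0;print("tab",len(Q),r,r and tr(r[0]),np.median(Q[:,2]))
print(proj(d,[588,154.5,76]))
E
```

```text
2.45 [585.92368914 150.13041502 197.72642555] [553. 245.] [-3.13770223e+00  6.57796032e-04  1.39765477e+00] 55.04838130052663
guide end [443.7 234.7] [498.8 235.2]
tip bot/top/term [470.3  67.1] [470.8 153.2] [469.2 158.8]
grip 852 ((589.5000610351562, 156.0389862060547), (25.327707290649414, 21.88800621032715), 80.91691589355469) [555.6 251.4] 75.72554258738342
tab 324 ((588.8045654296875, 209.6004638671875), (16.839685440063477, 11.545111656188965), 79.98270416259766) [546.  304.1] 64.03059640595879
(np.float64(282.49722637777353), np.float64(201.0822411624346))
```

View pics/w2.png

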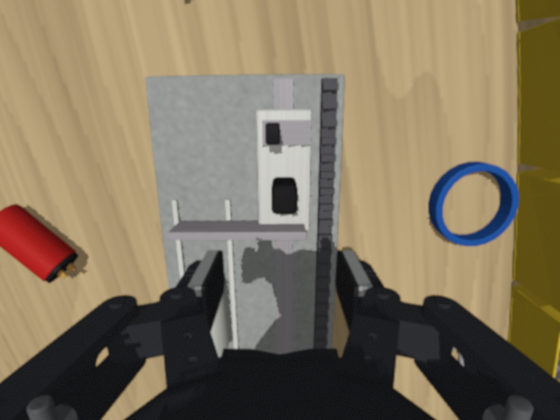

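The second view shows the grip at (284,195), the tab at (273,133), the paddle at row 228 and the lane guide ends at row 200. So the follower is about 27 mm forward of fully back. I'll go down over the grip.

Request:
send_rows:
  series:
    - [55, [0.05, 0.09, -0.4], [0, 0, 0.08]]
    - [55, [0, 0, -0.4], [0, 0, 0]]
    - [55, [0, 0, -0.3], [0, 0, 0]]
    - [55, [0, 0, 0], [0, 0, 0]]
    - [55, [0, 0, 0], [0, 0, 0]]

```text
clock: 3.12
eef_pos: [590.2, 154.0, 135.3]
tool_rot: [3.14, -0.0, 1.402]
force: [-0.1, -0.1, -0.1]
width: 55.0
gripper_force: 0.0
```

Request:
send_rows:
  series:
    - [50, [-0.02, 0.02, -0.4], [0, 0, 0]]
    - [50, [0, 0, -0.4], [0, 0, 0]]
    - [50, [0, 0, -0.4], [0, 0, 0]]
    - [50, [0, 0, 0], [0, 0, 0]]
    - [50, [0, 0, 0], [0, 0, 0]]

```text
clock: 3.75
eef_pos: [589.4, 156.0, 63.7]
tool_rot: [3.14, -0.001, 1.403]
force: [0.2, -0.0, 0.3]
width: 50.0
gripper_force: 0.0
```

Now I'll close on the grip and slide back about 30 mm along tray +y, slowly.

Request:
send_rows:
  series:
    - [10, [0, 0, 0], [0, 0, 0]]
    - [10, [0, 0, 0], [0, 0, 0]]
    - [10, [0, 0, 0], [0, 0, 0]]
    - [10, [0, 0, 0], [0, 0, 0]]
    - [10, [0, 0, 0], [0, 0, 0]]

```text
clock: 4.38
eef_pos: [590.2, 155.8, 63.8]
tool_rot: [3.138, -0.001, 1.403]
force: [1.9, -1.0, 5.9]
width: 21.3
gripper_force: 60.5
```

Request:
send_rows:
  series:
    - [10, [0.02, 0.12, 0], [0, 0, 0]]
    - [10, [0.02, 0.12, 0], [0, 0, 0]]
    - [10, [0.02, 0.1, 0], [0, 0, 0]]
    - [10, [0.01, 0.08, 0], [0, 0, 0]]
    - [10, [0, 0, 0], [0, 0, 0]]

```text
clock: 5.0
eef_pos: [594.5, 181.5, 63.8]
tool_rot: [3.138, -0.002, 1.403]
force: [2.7, 0.3, 4.9]
width: 21.3
gripper_force: 60.3
```

Request:
send_rows:
  series:
    - [10, [0.01, 0.05, 0], [0, 0, 0]]
    - [10, [0.01, 0.05, 0], [0, 0, 0]]
    - [10, [0, 0, 0], [0, 0, 0]]

```text
clock: 5.38
eef_pos: [594.9, 183.4, 63.8]
tool_rot: [3.14, 0.004, 1.401]
force: [-0.2, -7.1, 9.2]
width: 21.4
gripper_force: 61.0
```

Request:
send_rows:
  series:
    - [10, [0.01, 0.05, 0], [0, 0, 0]]
    - [10, [0, 0, 0], [0, 0, 0]]

```text
clock: 5.62
eef_pos: [594.9, 183.5, 63.7]
tool_rot: [3.141, 0.009, 1.4]
force: [-1.4, -11.7, 13.4]
width: 21.0
gripper_force: 61.5
```

Request:
send_rows:
  series:
    - [50, [0, 0, 0], [0, 0, 0]]
    - [50, [0, 0, 0], [0, 0, 0]]
    - [50, [0, 0, 0], [0, 0, 0]]
    - [60, [0, 0, 0.4], [0, 0, 0]]
    - [60, [0, 0, 0.7], [0, 0, 0]]
    - [60, [0, 0, 0.7], [0, 0, 0]]
    - [60, [0, 0, 0], [0, 0, 0]]

```text
clock: 6.5
eef_pos: [596.5, 191.4, 173.8]
tool_rot: [3.136, -0.004, 1.403]
force: [0.1, -0.0, -1.0]
width: 60.1
gripper_force: 0.0
```

```bash
python3 - <<'E'
from h import *
s=sensors.read_state(); print(s["clock"],s["eef_pos"],tr(s["eef_pos"]),s["tool_rot"],s["width"],s["qpos"].round(2))
d=get_image("wrist"); P=cloud(d)
Q=blob(P,wd(555,278),25,60,90); r=rect(Q);print("grip",len(Q),tr(r[0]))
E
```

```text
6.5 [596.48844125 191.40409569 173.79134961] [556.6 287.4] [ 3.13572558 -0.0040181   1.40332143] 60.107473581960924 [-0.18  0.69 -0.3   1.66  0.26  0.82 -0.75]
grip 987 [555.5 279.6]
```

Request:
send_rows:
  series:
    - [70, [-0.45, -0.55, 0.08], [0, 0, 0]]
    - [70, [-0.45, -0.55, 0.08], [0, 0, 0]]
    - [70, [-0.45, -0.55, 0.08], [0, 0, 0]]
    - [70, [-0.45, -0.55, 0.08], [0, 0, 0]]
    - [70, [0, 0, 0], [0, 0, 0]]
    - [70, [0, 0, 0], [0, 0, 0]]

```text
clock: 7.3
eef_pos: [486.6, 58.4, 188.9]
tool_rot: [-3.141, -0.001, 1.403]
force: [0.9, -0.7, -0.3]
width: 70.0
gripper_force: 0.0
```

```bash
python3 - <<'E'
from h import *
s=sensors.read_state(); print(s["clock"],s["eef_pos"],tr(s["eef_pos"]),s["tool_rot"],s["width"],s["qpos"].round(2))
d=get_image("wrist"); save(d,"w3.png"); P=cloud(d); X=P[...,:2]@EX; Y=P[...,:2]@EY; Z=P[...,2]
m=(abs(X-470)<30)&(Y>40)&(Y<190)&(Z>35)&(Z<75)
for y0 in range(55,170,8):
    k=m&(Y>=y0)&(Y<y0+8)
    if k.sum(): t=Z[k]>Z[k].max()-4; print(y0,k.sum(),Z[k].max().round(1),X[k][t].mean().round(1),X[k].min().round(1),X[k].max().round(1))
print(Y[m].min(),Y[m].max())
E
```

```text
7.3 [486.60100905  58.44465054 188.90889135] [470.2 138.1] [-3.14101690e+00 -6.92327069e-04  1.40311877e+00] 69.99812812404062 [ 0.05  0.51 -0.32  2.01  0.25  0.66 -0.6 ]
55 330 74.9 469.1 460.1 477.9
63 11 54.8 465.6 451.4 477.2
71 329 57.2 470.8 449.3 492.2
79 354 57.1 470.5 449.4 492.1
87 355 57.3 471.0 448.6 492.0
95 376 57.2 470.4 448.7 491.9
103 377 57.2 470.3 449.0 491.7
111 385 57.5 469.8 448.2 491.7
119 395 57.7 469.7 448.3 491.4
127 409 57.3 469.5 447.6 490.0
135 414 57.0 469.2 447.7 490.0
143 433 57.0 468.7 448.0 490.0
151 343 55.7 468.7 449.2 489.1
159 32 44.8 468.6 465.5 471.7
40.396694867817104 162.36161062611842
```

View pics/w3.png

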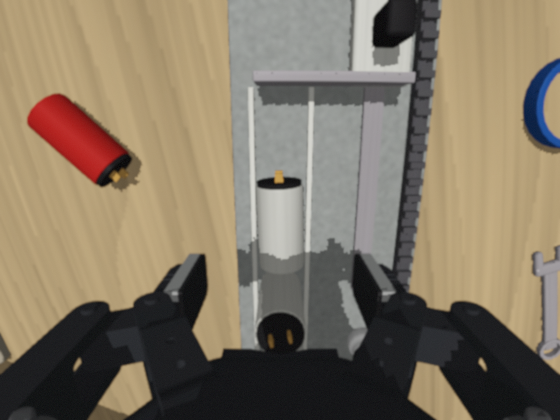

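The view shows the tipped cap at (280,180-270), the paddle clear at row 77, and cap_c at (280,332). Next I'll tilt the tool by -40° about tray x while moving to the approach point.

Request:
send_rows:
  series:
    - [65, [0.01, 0.08, -0.18], [-0.99, 0.165, 0]]
    - [65, [0.01, 0.08, -0.18], [-0.99, 0.165, 0]]
    - [65, [0.01, 0.08, -0.18], [-0.99, 0.165, 0]]
    - [65, [0.01, 0.08, -0.18], [-0.99, 0.165, 0]]
    - [65, [0.01, 0.08, -0.18], [-0.99, 0.165, 0]]
    - [65, [0.01, 0.08, -0.18], [-0.99, 0.165, 0]]
    - [65, [0.01, 0.08, -0.18], [-0.99, 0.165, 0]]
    - [65, [0.01, 0.08, -0.18], [-0.99, 0.165, 0]]

```text
clock: 8.35
eef_pos: [491.6, 98.4, 101.8]
tool_rot: [3.139, 0.702, 1.405]
force: [0.3, 0.4, -0.0]
width: 65.3
gripper_force: 0.0
```

Request:
send_rows:
  series:
    - [65, [0, 0, 0], [0, 0, 0]]
    - [65, [0, 0, 0], [0, 0, 0]]

```text
clock: 8.6
eef_pos: [491.3, 96.1, 103.2]
tool_rot: [3.139, 0.7, 1.402]
force: [0.4, -1.3, -0.1]
width: 65.0
gripper_force: 0.0
```

```bash
cat >> h.py <<'E'
from scipy.spatial.transform import Rotation as Ro
def st():
    s=sensors.read_state(); R=Ro.from_euler("xyz",s["tool_rot"]).as_matrix()
    B=np.column_stack([np.append(EX,0),np.append(EY,0),[0,0,1]])
    print("t",round(s["clock"],2),"tray",tr(s["eef_pos"]),"z",s["eef_pos"][2].round(1),"tool z/y in tray",(B.T@R[:,2]).round(3),(B.T@R[:,1]).round(3),"w",round(s["width"],1),"F",np.round(s["force"],1),"q",s["qpos"].round(2)); return s,B.T@R
E
python3 -c "
from h import *
st()"
```

```text
t 8.6 tray [468.6 176.1] z 103.2 tool z/y in tray [ 0.001 -0.644 -0.765] [ 1.    -0.001  0.002] w 65.0 F [ 0.4 -1.3 -0.1] q [-0.58  0.87  0.01  1.78  0.56  1.08 -1.16]
```

Request:
send_rows:
  series:
    - [65, [-0.03, -0.25, -0.33], [0, 0, 0]]
    - [65, [-0.04, -0.25, -0.33], [0, 0, 0]]
    - [65, [-0.04, -0.25, -0.33], [0, 0, 0]]
    - [65, [0, 0, 0], [0, 0, 0]]
    - [65, [0, 0, 0], [0, 0, 0]]

```text
clock: 9.22
eef_pos: [485.4, 51.6, 44.7]
tool_rot: [3.137, 0.699, 1.4]
force: [1.1, 0.2, 0.2]
width: 65.1
gripper_force: 0.0
```

```bash
python3 -c "
from h import *
st()"
```

```text
t 9.22 tray [470.2 131.2] z 44.7 tool z/y in tray [ 0.001 -0.643 -0.766] [ 1.    -0.002  0.003] w 65.1 F [1.1 0.2 0.2] q [-0.55  0.95  0.05  1.85  0.63  0.92 -1.22]
```

Request:
send_rows:
  series:
    - [30, [0, 0, 0], [0, 0, 0]]
    - [30, [0, 0, 0], [0, 0, 0]]
    - [30, [0, 0, 0], [0, 0, 0]]
    - [30, [0, 0, 0], [0, 0, 0]]
    - [30, [0, 0, 0], [0, 0, 0]]

```text
clock: 9.85
eef_pos: [485.5, 52.4, 44.9]
tool_rot: [3.137, 0.7, 1.402]
force: [0.3, 2.4, 5.9]
width: 41.9
gripper_force: 59.9
```

Request:
send_rows:
  series:
    - [30, [0, 0, 0.1], [0, 0, 0]]
    - [30, [0, 0, 0.3], [0, 0, 0]]
    - [30, [0, 0, 0.45], [0, 0, 0]]
    - [30, [0, 0, 0.45], [0, 0, 0]]
    - [30, [0, 0, 0], [0, 0, 0]]

```text
clock: 10.48
eef_pos: [485.7, 51.6, 123.8]
tool_rot: [3.135, 0.698, 1.398]
force: [0.7, 0.2, -2.7]
width: 41.7
gripper_force: 60.7
```

```bash
python3 - <<'E'
from h import *
st()
d=get_image("scene"); c=d["img"][120:300,180:420]; cv2.imwrite("pics/s4.png",cv2.resize(c,None,fx=3,fy=3,interpolation=3)[...,::-1])
w=get_image("wrist"); save(w,"w4.png")
E
```

```text
t 10.47 tray [470.5 131.2] z 123.8 tool z/y in tray [ 0.003 -0.643 -0.766] [ 1.    -0.002  0.005] w 41.7 F [ 0.7  0.2 -2.7] q [-0.54  0.82  0.03  1.85  0.6   1.04 -1.14]
```

View pics/s4.png

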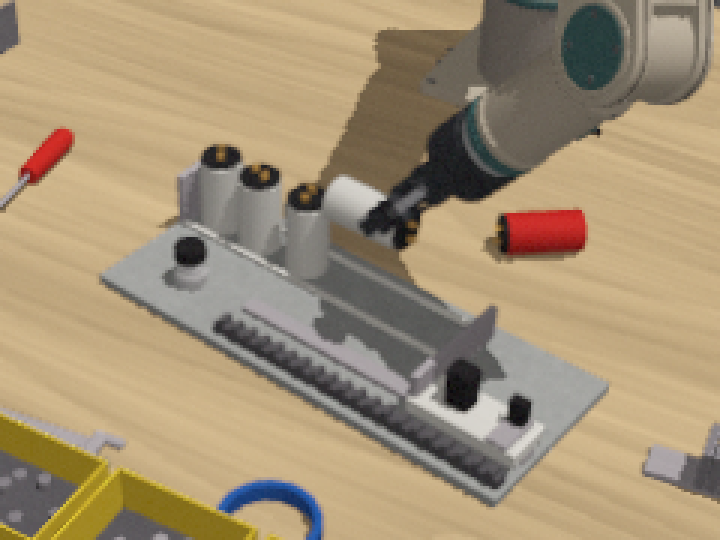

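The cap is held level near its terminal end, clear of the row. I'll now rotate it +90° about tray x while shifting it towards the paddle.

Request:
send_rows:
  series:
    - [30, [0.005, 0.03, 0], [0.986, -0.165, 0]]
    - [30, [0.005, 0.03, 0], [0.986, -0.165, 0]]
    - [30, [0.005, 0.03, 0], [0.986, -0.165, 0]]
    - [30, [0.005, 0.03, 0], [0.986, -0.165, 0]]
    - [30, [0.005, 0.03, 0], [0.986, -0.165, 0]]
    - [30, [0.005, 0.03, 0], [0.986, -0.165, 0]]
    - [30, [0.005, 0.03, 0], [0.986, -0.165, 0]]
    - [30, [0.005, 0.03, 0], [0.986, -0.165, 0]]

```text
clock: 11.58
eef_pos: [486.0, 65.3, 120.8]
tool_rot: [-3.14, 0.001, 1.403]
force: [-1.0, -0.4, -2.1]
width: 41.6
gripper_force: 60.6
```

Request:
send_rows:
  series:
    - [30, [0.005, 0.03, 0], [0.986, -0.165, 0]]
    - [30, [0.005, 0.03, 0], [0.986, -0.165, 0]]
    - [30, [0.005, 0.03, 0], [0.986, -0.165, 0]]
    - [30, [0.005, 0.03, 0], [0.986, -0.165, 0]]
    - [30, [0.005, 0.03, 0], [0.986, -0.165, 0]]
    - [30, [0.005, 0.03, 0], [0.986, -0.165, 0]]
    - [30, [0.005, 0.03, 0], [0.986, -0.165, 0]]
    - [30, [0.005, 0.03, 0], [0.986, -0.165, 0]]

```text
clock: 12.58
eef_pos: [488.5, 79.5, 120.8]
tool_rot: [-3.137, -0.698, 1.4]
force: [-0.2, 0.0, -2.1]
width: 41.5
gripper_force: 60.7
```

```bash
python3 -c "
from h import *
st()"
```

```text
t 12.57 tray [468.6 159.2] z 120.8 tool z/y in tray [-0.001  0.642 -0.766] [ 1.    -0.002 -0.003] w 41.5 F [-0.2  0.  -2.1] q [ 0.83  0.97 -0.97  2.14  0.18  0.31 -0.19]
```

Request:
send_rows:
  series:
    - [30, [0.005, 0.03, 0], [0.986, -0.165, 0]]
    - [30, [0.005, 0.03, 0], [0.986, -0.165, 0]]
    - [30, [0, 0, 0], [0, 0, 0]]

```text
clock: 12.95
eef_pos: [489.0, 82.5, 119.5]
tool_rot: [-3.13, -0.871, 1.392]
force: [0.5, 0.1, -2.5]
width: 42.1
gripper_force: 60.7
```

```bash
python3 - <<'E'
from h import *
s,R=st(); print(np.degrees(np.arctan2(R[1,2],-R[2,2])))
for n in("scene","wrist"):
    d=get_image(n); P=cloud(d); X=P[...,:2]@EX; Y=P[...,:2]@EY; Z=P[...,2]
    m=(abs(X-470)<40)&(Y>110)&(Y<230)&(Z>25)&(Z<175)
    print(n,m.sum())
    for z in range(25,175,10):
        k=m&(Z>=z)&(Z<z+10)
        if k.sum()>5: print(z,k.sum(),np.percentile(X[k],[2,50,98]).round(1),np.percentile(Y[k],[2,50,98]).round(1))
    if n=="scene": cv2.imwrite("pics/s5.png",cv2.resize(d["img"][100:280,200:440],None,fx=3,fy=3,interpolation=3)[...,::-1])
E
```

```text
t 12.95 tray [468.6 162.3] z 119.5 tool z/y in tray [-0.001  0.765 -0.644] [ 1.    -0.004 -0.007] w 42.1 F [ 0.5  0.1 -2.5] q [ 0.95  1.14 -1.08  2.12  0.18  0.32 -0.11]
49.933636415705266
scene 882
55 26 [473.3 489.1 494.7] [163.1 182.8 195.7]
65 39 [466.9 489.4 495.2] [163.  186.3 195.8]
75 45 [467.4 488.1 494.7] [159.9 184.6 195.6]
85 46 [465.7 489.1 493.9] [162.5 184.4 196.9]
95 39 [467.9 487.7 495.3] [169.6 186.8 196.6]
105 49 [467.5 489.3 504.5] [157.7 185.6 196.3]
115 66 [462.3 493.  505.7] [147.4 177.7 196.5]
125 107 [442.7 490.6 507.4] [130.4 165.  196. ]
135 213 [438.6 473.7 505.8] [118.1 165.7 194. ]
145 94 [436.1 472.5 506.1] [113.  143.5 185.8]
155 60 [441.4 493.3 505.2] [113.3 133.1 142. ]
165 98 [445.2 472.  501.8] [111.1 123.8 136.7]
wrist 25926
55 79 [451.9 470.5 487.8] [151.1 152.7 162.4]
65 245 [450.6 470.4 488.4] [151.2 153.  163.8]
75 286 [450.5 469.8 488.4] [151.2 153.1 164. ]
85 322 [450.3 469.8 488. ] [151.4 153.1 163.8]
95 372 [450.6 469.7 487.8] [151.3 153.2 163.4]
105 551 [447.1 469.2 489.2] [151.4 154.4 165.2]
115 1042 [435.7 470.6 500.9] [145.  155.7 177.2]
125 2090 [435.  470.5 501.7] [139.8 157.1 172.4]
135 9317 [441.1 468.8 507.8] [129.3 164.4 190.8]
145 3374 [430.7 489.8 509.6] [132.1 143.1 180.8]
155 821 [437.  464.4 499.9] [124.9 138.4 141. ]
165 7427 [442.1 468.5 494.9] [114.8 124.2 134.8]
```

View pics/s5.png

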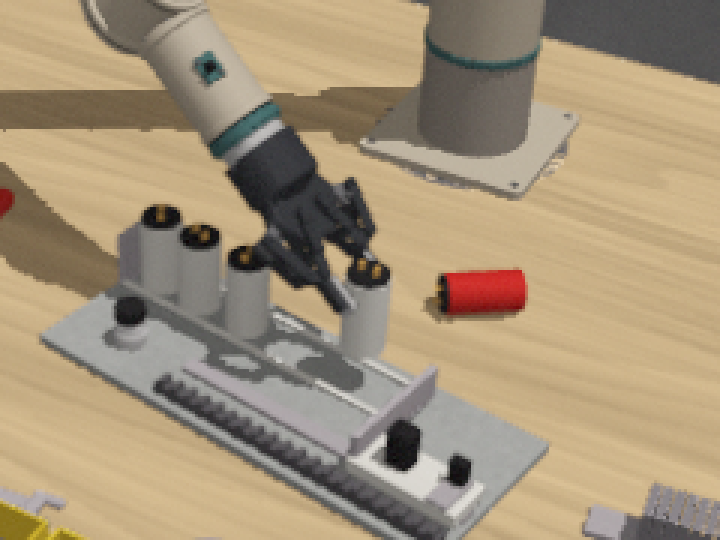

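The cap is upright with its terminals up, its lowest visible point near z=58, centred at tray-aligned (469.5, 173). I'll move it 20 mm further from the row and lower it.

Request:
send_rows:
  series:
    - [30, [0.04, 0.17, 0], [0, 0, 0]]
    - [30, [0.04, 0.16, 0], [0, 0, 0]]
    - [30, [0, 0, -0.2], [0, 0, 0]]
    - [30, [0, 0, -0.2], [0, 0, 0]]
    - [30, [0, 0, -0.15], [0, 0, 0]]
    - [30, [0, 0, 0], [0, 0, 0]]
    - [30, [0, 0, 0], [0, 0, 0]]

```text
clock: 13.92
eef_pos: [494.9, 103.4, 88.8]
tool_rot: [-3.139, -0.87, 1.401]
force: [0.5, 0.4, -2.4]
width: 42.0
gripper_force: 60.7
```

```bash
python3 - <<'E'
from h import *
s,R=st()
d=get_image("wrist"); P=cloud(d); X=P[...,:2]@EX; Y=P[...,:2]@EY; Z=P[...,2]
m=(abs(X-470)<40)&(Y>110)&(Y<230)&(Z>10)&(Z<75)
for z in range(14,75,6):
    k=m&(Z>=z)&(Z<z+6)
    if k.sum()>5: print(z,k.sum(),np.percentile(X[k],[2,50,98]).round(1),np.percentile(Y[k],[2,50,98]).round(1))
E
```

```text
t 13.93 tray [471.  183.9] z 88.8 tool z/y in tray [ 0.     0.764 -0.645] [ 1.    -0.002 -0.002] w 42.0 F [ 0.5  0.4 -2.4] q [ 0.89  1.18 -1.03  2.13  0.23  0.24 -0.13]
14 920 [440.7 445.7 500.3] [166.9 183.  202.5]
26 53 [453.  469.9 489.9] [172.1 173.7 183.2]
32 138 [453.8 472.8 490.9] [171.9 173.6 184.1]
38 153 [452.5 472.2 490.6] [171.9 174.  184.9]
44 162 [453.  473.2 490.8] [172.  173.9 184.7]
50 191 [452.9 471.6 490.6] [172.1 173.9 184.8]
56 198 [452.6 472.5 490.2] [172.2 174.2 185.1]
62 211 [453.2 471.5 489.4] [172.1 174.2 184.2]
68 239 [452.2 472.5 490.9] [172.3 174.  185.1]
74 53 [449.3 470.1 489.6] [172.3 176.6 185.9]
```

Request:
send_rows:
  series:
    - [30, [0, 0, -0.08], [0, 0, 0]]
    - [30, [0, 0, -0.08], [0, 0, 0]]
    - [30, [0, 0, 0], [0, 0, 0]]

```text
clock: 14.35
eef_pos: [494.7, 103.3, 78.8]
tool_rot: [-3.139, -0.87, 1.401]
force: [0.6, -0.2, -2.4]
width: 41.9
gripper_force: 60.7
```

```bash
python3 -c "
from h import *
st()"
```

```text
t 14.35 tray [470.8 183.7] z 78.8 tool z/y in tray [-0.     0.764 -0.645] [ 1.    -0.002 -0.002] w 41.9 F [ 0.6 -0.2 -2.4] q [ 0.89  1.21 -1.03  2.12  0.3   0.24 -0.18]
```

Request:
send_rows:
  series:
    - [30, [0, 0, -0.05], [0, 0, 0]]
    - [30, [0, 0, 0], [0, 0, 0]]

```text
clock: 14.6
eef_pos: [494.8, 103.4, 76.0]
tool_rot: [-3.139, -0.87, 1.401]
force: [-0.1, -0.1, -2.7]
width: 41.5
gripper_force: 60.7
```

Request:
send_rows:
  series:
    - [30, [0, 0, -0.03], [0, 0, 0]]
    - [30, [0, 0, 0], [0, 0, 0]]

```text
clock: 14.85
eef_pos: [494.8, 103.5, 74.2]
tool_rot: [-3.139, -0.87, 1.401]
force: [0.6, -0.6, -1.5]
width: 41.6
gripper_force: 60.7
```

Request:
send_rows:
  series:
    - [30, [0, 0, -0.03], [0, 0, 0]]
    - [30, [0, 0, 0], [0, 0, 0]]

```text
clock: 15.1
eef_pos: [495.1, 104.1, 73.9]
tool_rot: [-3.141, -0.871, 1.403]
force: [-1.0, -2.7, 7.5]
width: 41.5
gripper_force: 61.5
```

Contact is confirmed, so I'll release and retreat along the tool axis.

Request:
send_rows:
  series:
    - [46, [0, 0, 0], [0, 0, 0]]
    - [55, [0, 0, 0], [0, 0, 0]]
    - [65, [0, 0, 0], [0, 0, 0]]
    - [65, [0, 0, 0], [0, 0, 0]]
    - [65, [0, 0, 0], [0, 0, 0]]

```text
clock: 15.72
eef_pos: [494.8, 103.5, 72.5]
tool_rot: [-3.139, -0.87, 1.401]
force: [-0.8, -0.0, -0.2]
width: 65.1
gripper_force: 0.0
```

```bash
python3 - <<'E'
from h import *
s,R=st()
d=get_image("wrist"); P=cloud(d); X=P[...,:2]@EX; Y=P[...,:2]@EY; Z=P[...,2]
m=(abs(X-470)<26)&(Y>130)&(Y<230)&(Z>20)&(Z<115)
for z in range(24,110,10):
    k=m&(Z>=z)&(Z<z+10)
    if k.sum()>5: print(z,k.sum(),np.percentile(X[k],[2,50,98]).round(1),np.percentile(Y[k],[2,50,98]).round(1))
E
```

```text
t 15.72 tray [470.9 183.9] z 72.5 tool z/y in tray [ 0.     0.764 -0.645] [ 1.    -0.001 -0.002] w 65.1 F [-0.8 -0.  -0.2] q [ 0.89  1.23 -1.04  2.12  0.37  0.24 -0.24]
24 276 [453.1 471.5 490.6] [172.  173.9 184.5]
34 311 [452.7 471.9 491. ] [172.  174.  184.8]
44 346 [453.1 471.4 490.5] [172.  174.  184.3]
54 424 [453.1 471.4 490.9] [172.  173.9 184.3]
64 489 [453.  471.3 490.8] [172.1 173.9 184.5]
74 563 [452.9 471.6 490.8] [171.9 174.  184.3]
84 1228 [451.6 471.6 492.1] [172.  175.2 190.8]
94 7091 [453.8 472.  490.4] [174.5 191.7 211.8]
104 132 [468.6 472.  475.3] [184.3 186.6 202.8]
```

It stands upright, centred at about (472,194). I'll lift away, then bring the tool vertical and move over the grip.

Request:
send_rows:
  series:
    - [68, [-0.02, -0.1, 0.2], [0, 0, 0]]
    - [68, [-0.03, -0.2, 0.5], [0, 0, 0]]
    - [68, [-0.03, -0.2, 0.6], [0, 0, 0]]
    - [68, [-0.03, -0.2, 0.6], [0, 0, 0]]
    - [68, [0, 0, 0.2], [0, 0, 0]]

```text
clock: 16.4
eef_pos: [488.9, 60.3, 200.9]
tool_rot: [3.139, -0.869, 1.403]
force: [-0.0, 0.3, 0.5]
width: 68.2
gripper_force: 0.0
```

Request:
send_rows:
  series:
    - [60, [0.18, 0.21, 0], [-0.986, 0.165, 0]]
    - [60, [0.18, 0.21, 0], [-0.986, 0.165, 0]]
    - [60, [0.18, 0.21, 0], [-0.986, 0.165, 0]]
    - [60, [0.18, 0.21, 0], [-0.986, 0.165, 0]]
    - [60, [0.18, 0.21, 0], [-0.986, 0.165, 0]]
    - [60, [0.18, 0.21, 0], [-0.986, 0.165, 0]]
    - [60, [0.18, 0.21, 0], [-0.986, 0.165, 0]]
    - [60, [0.18, 0.21, 0], [-0.986, 0.165, 0]]

```text
clock: 17.4
eef_pos: [574.6, 162.6, 199.6]
tool_rot: [3.141, -0.169, 1.403]
force: [0.0, 0.5, -1.0]
width: 59.6
gripper_force: 0.0
```

Request:
send_rows:
  series:
    - [55, [0.18, 0.21, 0], [-0.986, 0.165, 0]]
    - [55, [0.18, 0.21, 0], [-0.986, 0.165, 0]]
    - [55, [0, 0, 0], [0, 0, 0]]
    - [55, [0, 0, 0], [0, 0, 0]]

```text
clock: 17.9
eef_pos: [595.5, 186.5, 198.5]
tool_rot: [-3.141, 0.003, 1.402]
force: [-0.3, -0.5, 0.0]
width: 55.1
gripper_force: 0.0
```

```bash
python3 - <<'E'
from h import *
s,R=st()
d=get_image("wrist"); save(d,"w6.png"); P=cloud(d)
Q=blob(P,wd(555,278),22,65,90); r=rect(Q);print("grip",len(Q),r[0],tr(r[0]),np.median(Q[:,2]))
d=get_image("top"); P=cloud(d)
for n,c in dict(a=(452,-153),b=(461,-103),c=(470,-45),t=wd(472,194)).items():
    Q=blob(P,c,30,88,125); print(n,len(Q),tr(np.median(Q,0)),np.median(Q[:,2]))
E
```

```text
t 17.9 tray [556.5 282.4] z 198.5 tool z/y in tray [-0.001 -0.003 -1.   ] [ 1.    -0.002 -0.001] w 55.1 F [-0.3 -0.5  0. ] q [-0.03  0.7  -0.54  1.63  0.42  0.93 -0.89]
grip 795 (594.3121948242188, 183.7002410888672) [555.7 279.5] 75.7526557005074
a 186 [471.7 -76. ] 96.95907142998522
b 193 [474.5 -24.9] 96.66472761564864
c 186 [471.3  33.6] 96.84463232025769
t 0 [nan nan] nan
  return _methods._mean(a, axis=axis, dtype=dtype,
  ret = um.true_divide(
  ret = ret.dtype.type(ret / rcount)
```

View pics/w6.png

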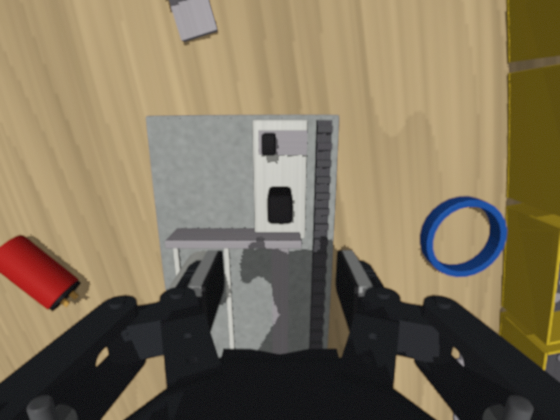

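The view shows the follower fully back, with the grip at (280,204) and the tab at (269,144). I'll check the stood cap from the scene camera, then go down on the grip.

Request:
send_rows:
  series:
    - [50, [-0.03, -0.06, -0.6], [0, 0, 0]]
    - [50, [0, 0, -0.6], [0, 0, 0]]
    - [50, [0, 0, -0.55], [0, 0, 0]]
    - [50, [0, 0, -0.45], [0, 0, 0]]
    - [50, [0, 0, 0], [0, 0, 0]]
    - [50, [0, 0, 0], [0, 0, 0]]

```text
clock: 18.75
eef_pos: [595.1, 183.3, 67.6]
tool_rot: [3.14, 0.002, 1.401]
force: [-0.1, 0.5, 0.4]
width: 50.3
gripper_force: 0.0
```

```bash
python3 - <<'E'
from h import *
st()
d=get_image("scene"); P=cloud(d)
for n,c in dict(a=(471,-75),b=(473,-24),c=(471,34),t=(472,194)).items():
    Q=blob(P,wd(*c),35,90,125); print(n,len(Q),tr(np.median(Q,0)),np.percentile(Q[:,2],[10,50,95]).round(1))
E
```

```text
t 18.75 tray [556.6 279.2] z 67.6 tool z/y in tray [ 0.001 -0.002 -1.   ] [ 1.    -0.003  0.001] w 50.3 F [-0.1  0.5  0.4] q [-0.08  0.86 -0.44  1.72  0.54  0.69 -0.99]
a 106 [477.1 -69.3] [ 92.5  95.9 102.5]
b 128 [477.1 -21.6] [ 91.9  95.9 100.3]
c 123 [475.4  39.1] [ 92.3  95.6 101.3]
t 32 [489.2 185.3] [91.6 95.7 98.3]
```

Request:
send_rows:
  series:
    - [50, [0, 0, -0.06], [0, 0, 0]]
    - [10, [0, 0, 0], [0, 0, 0]]
    - [10, [0, 0, 0], [0, 0, 0]]
    - [10, [0, 0, 0], [0, 0, 0]]
    - [10, [0, 0, 0], [0, 0, 0]]
    - [10, [0, 0, 0], [0, 0, 0]]

```text
clock: 19.55
eef_pos: [594.9, 183.8, 63.4]
tool_rot: [3.14, 0.003, 1.403]
force: [-0.1, -0.5, 5.7]
width: 21.1
gripper_force: 59.4
```

Request:
send_rows:
  series:
    - [10, [-0.01, -0.06, 0], [0, 0, 0]]
    - [10, [-0.017, -0.1, 0], [0, 0, 0]]
    - [10, [-0.017, -0.1, 0], [0, 0, 0]]
    - [10, [-0.017, -0.1, 0], [0, 0, 0]]
    - [10, [-0.017, -0.1, 0], [0, 0, 0]]
    - [10, [-0.017, -0.1, 0], [0, 0, 0]]
    - [10, [-0.017, -0.1, 0], [0, 0, 0]]
    - [10, [-0.017, -0.1, 0], [0, 0, 0]]

```text
clock: 20.55
eef_pos: [587.3, 139.1, 63.5]
tool_rot: [3.14, 0.0, 1.403]
force: [1.9, 3.2, 4.9]
width: 21.3
gripper_force: 59.6
```

Request:
send_rows:
  series:
    - [10, [-0.017, -0.1, 0], [0, 0, 0]]
    - [10, [-0.017, -0.1, 0], [0, 0, 0]]
    - [10, [-0.017, -0.1, 0], [0, 0, 0]]
    - [10, [-0.017, -0.1, 0], [0, 0, 0]]
    - [10, [-0.017, -0.1, 0], [0, 0, 0]]
    - [10, [-0.017, -0.1, 0], [0, 0, 0]]
    - [10, [-0.017, -0.1, 0], [0, 0, 0]]
    - [10, [-0.017, -0.1, 0], [0, 0, 0]]

```text
clock: 21.55
eef_pos: [579.2, 91.1, 63.5]
tool_rot: [3.14, 0.0, 1.403]
force: [2.7, 3.5, 5.4]
width: 21.0
gripper_force: 59.6
```

```bash
python3 - <<'E'
from h import *
st()
for v in ("top","scene"):
  d=get_image(v); P=cloud(d); Q=P[(abs(P[...,:2]@EX-473)<35)&(abs(P[...,:2]@EY-40)<180)&(P[...,2]>90)&(P[...,2]<112)]
  y=Q[:,:2]@EY; h,e=np.histogram(y,np.arange(-140,220,12)); print(v,[(int(a),int(b)) for a,b in zip(e,h) if b])
E
```

```text
t 21.55 tray [556.2 185.7] z 63.5 tool z/y in tray [ 0.002 -0.001 -1.   ] [ 1.    -0.001  0.002] w 21.0 F [2.7 3.5 5.4] q [ 0.07  0.83 -0.44  1.83  0.58  0.61 -0.9 ]
top [(-104, 1), (-92, 2), (-20, 1)]
scene [(-104, 2), (-92, 24), (-80, 36), (-68, 34), (-56, 10), (-44, 17), (-32, 38), (-20, 40), (-8, 18), (4, 3), (16, 21), (28, 40), (40, 43), (52, 13), (184, 1)]
```

```bash
python3 - <<'E'
from h import *
for v in ("wrist","top","scene"):
  d=get_image(v); P=cloud(d); m=(abs(P[...,:2]@EX-473)<28)&(P[...,:2]@EY>55)&(P[...,:2]@EY<150)&(P[...,2]>20)&(P[...,2]<108)
  Q=P[m]; print(v,m.sum()); 
  if m.sum()>3:
    T3=np.c_[Q[:,:2]@EX,Q[:,:2]@EY,Q[:,2]]; print(np.percentile(T3,[2,50,98],axis=0).round(1)); vv,uu=np.where(m); print(uu.min(),uu.max(),vv.min(),vv.max())
  print(proj(d,np.append(wd(472,122),104)))
E
```

```text
wrist 1324
[[449.3 122.7  23.8]
 [459.5 149.3  44.3]
 [493.6 150.   59.7]]
74 168 297 399
(np.float64(75.90983816188435), np.float64(460.25810343184054))
top 5
[[451.5 142.5  54.4]
 [452.3 145.5  59.2]
 [457.4 147.6  63.9]]
258 260 233 235
(np.float64(267.56310676503495), np.float64(228.7967330978819))
scene 72
[[462.3  55.   21.8]
 [475.3  56.5  52.4]
 [489.1  60.6  94.8]]
283 315 188 218
(np.float64(305.8149526180851), np.float64(194.91519146614738))
```

```bash
python3 - <<'E'
from h import *
a=cv2.resize(get_image("scene")["img"][130:270,220:400],None,fx=4.2,fy=4.2,interpolation=3); print(a.shape)
a=cv2.resize(a,(400,311)); b=cv2.resize(get_image("top")["img"][165:265,185:365],(400,222),interpolation=3)
cv2.imwrite("pics/c7.png",np.vstack([a,b])[...,::-1])
E
```

```text
(588, 756, 3)
```

View pics/c7.png

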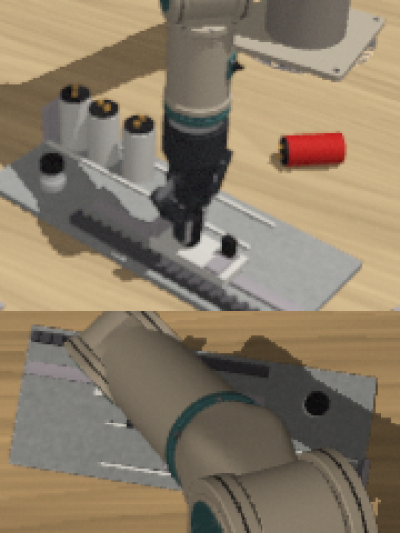

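The gripper hides the stood cap in both views, while the row still stands. The low force fits a free slide, so I'll continue.

Request:
send_rows:
  series:
    - [10, [-0.017, -0.1, 0], [0, 0, 0]]
    - [10, [-0.017, -0.1, 0], [0, 0, 0]]
    - [10, [-0.017, -0.1, 0], [0, 0, 0]]
    - [10, [-0.017, -0.1, 0], [0, 0, 0]]
    - [10, [-0.017, -0.1, 0], [0, 0, 0]]
    - [10, [-0.013, -0.08, 0], [0, 0, 0]]

```text
clock: 22.65
eef_pos: [573.3, 56.0, 63.4]
tool_rot: [3.14, 0.001, 1.403]
force: [2.0, 3.2, 6.6]
width: 21.0
gripper_force: 59.7
```

```bash
python3 - <<'E'
from h import *
st()
for v in ("scene",):
  d=get_image(v); P=cloud(d); Q=P[(abs(P[...,:2]@EX-473)<35)&(abs(P[...,:2]@EY-40)<180)&(P[...,2]>90)&(P[...,2]<112)]
  y=Q[:,:2]@EY; h,e=np.histogram(y,np.arange(-140,220,12)); print(v,[(int(a),int(b)) for a,b in zip(e,h) if b])
E
```

```text
t 22.65 tray [556.2 150.1] z 63.4 tool z/y in tray [ 0.002 -0.001 -1.   ] [ 1.    -0.002  0.002] w 21.0 F [2.  3.2 6.6] q [ 0.13  0.82 -0.44  1.86  0.59  0.59 -0.85]
scene [(-104, 2), (-92, 20), (-80, 41), (-68, 36), (-56, 10), (-44, 17), (-32, 39), (-20, 42), (-8, 17), (16, 26), (28, 22), (40, 10)]
```

Request:
send_rows:
  series:
    - [10, [-0.013, -0.08, 0], [0, 0, 0]]
    - [10, [-0.013, -0.08, 0], [0, 0, 0]]
    - [10, [-0.013, -0.08, 0], [0, 0, 0]]
    - [10, [-0.013, -0.08, 0], [0, 0, 0]]
    - [10, [-0.013, -0.08, 0], [0, 0, 0]]
    - [10, [-0.013, -0.08, 0], [0, 0, 0]]

```text
clock: 23.45
eef_pos: [568.7, 28.5, 63.5]
tool_rot: [3.14, -0.001, 1.404]
force: [1.3, 5.0, 6.1]
width: 21.2
gripper_force: 59.7
```

Request:
send_rows:
  series:
    - [10, [-0.008, -0.05, 0], [0, 0, 0]]
    - [10, [0, 0, 0], [0, 0, 0]]

```text
clock: 23.7
eef_pos: [568.1, 25.3, 63.4]
tool_rot: [3.14, -0.0, 1.403]
force: [1.7, 4.5, 6.3]
width: 21.1
gripper_force: 59.8
```

```bash
python3 - <<'E'
from h import *
st()
for v in ("scene",):
  d=get_image(v); P=cloud(d); Q=P[(abs(P[...,:2]@EX-473)<35)&(abs(P[...,:2]@EY-40)<180)&(P[...,2]>90)&(P[...,2]<112)]
  y=Q[:,:2]@EY; h,e=np.histogram(y,np.arange(-140,220,8)); print(v,[(int(a),int(b)) for a,b in zip(e,h) if b])
E
```

```text
t 23.7 tray [556.1 118.9] z 63.4 tool z/y in tray [ 0.002  0.    -1.   ] [ 1.    -0.001  0.002] w 21.1 F [1.7 4.5 6.3] q [ 0.18  0.81 -0.44  1.88  0.6   0.58 -0.81]
scene [(-100, 3), (-92, 12), (-84, 23), (-76, 29), (-68, 24), (-60, 11), (-52, 8), (-44, 27), (-36, 20), (-28, 32), (-20, 19), (-12, 11), (-4, 7), (4, 7), (12, 3)]
```

Request:
send_rows:
  series:
    - [10, [-0.004, -0.025, 0], [0, 0, 0]]
    - [10, [-0.004, -0.025, 0], [0, 0, 0]]
    - [10, [0, 0, 0], [0, 0, 0]]

```text
clock: 24.12
eef_pos: [567.7, 22.9, 63.4]
tool_rot: [3.14, -0.001, 1.404]
force: [1.9, 4.7, 5.2]
width: 21.2
gripper_force: 59.6
```

Request:
send_rows:
  series:
    - [10, [-0.004, -0.025, 0], [0, 0, 0]]
    - [10, [0, 0, 0], [0, 0, 0]]

```text
clock: 24.38
eef_pos: [567.5, 21.6, 63.5]
tool_rot: [3.139, -0.001, 1.404]
force: [1.3, 6.2, 5.0]
width: 21.1
gripper_force: 59.6
```

Request:
send_rows:
  series:
    - [10, [-0.004, -0.025, 0], [0, 0, 0]]
    - [10, [0, 0, 0], [0, 0, 0]]

```text
clock: 24.62
eef_pos: [567.5, 21.6, 63.4]
tool_rot: [3.139, -0.003, 1.405]
force: [1.5, 8.5, 5.7]
width: 21.0
gripper_force: 59.5
```

Request:
send_rows:
  series:
    - [10, [-0.004, -0.025, 0], [0, 0, 0]]
    - [10, [0, 0, 0], [0, 0, 0]]

```text
clock: 24.88
eef_pos: [567.5, 21.5, 63.5]
tool_rot: [3.139, -0.005, 1.405]
force: [2.4, 10.4, 3.4]
width: 21.5
gripper_force: 59.4
```

The follower stopped at about 0.164 with force rising, so the row is packed. I'll release and lift.

Request:
send_rows:
  series:
    - [30, [0, 0, 0], [0, 0, 0]]
    - [50, [0, 0, 0], [0, 0, 0]]
    - [50, [0, 0, 0], [0, 0, 0]]
    - [50, [0, 0, 0.5], [0, 0, 0]]
    - [50, [0, 0, 0.7], [0, 0, 0]]
    - [50, [0, 0.3, 0.7], [0, 0, 0]]
    - [45, [0, 0.4, 0], [0, 0, 0]]
    - [45, [0, 0, 0], [0, 0, 0]]

```text
clock: 25.88
eef_pos: [566.1, 59.8, 177.5]
tool_rot: [3.141, 0.002, 1.405]
force: [-0.2, -0.5, -0.3]
width: 45.0
gripper_force: 0.0
```

```bash
python3 - <<'E'
from h import *
st()
d=get_image("wrist"); P=cloud(d)
Q=blob(P,wd(555.5,115),22,65,90); r=rect(Q);print("grip",len(Q),tr(r[0]),r[1])
Q=blob(P,wd(546,168),22,56,80); r=rect(Q);print("tab",len(Q),tr(r[0]),r[1],np.median(Q[:,2]))
d=get_image("scene"); P=cloud(d); Q=P[(abs(P[...,:2]@EX-473)<35)&(abs(P[...,:2]@EY-40)<180)&(P[...,2]>90)&(P[...,2]<112)]
y=Q[:,:2]@EY; h,e=np.histogram(y,np.arange(-140,220,8)); print([(int(a),int(b)) for a,b in zip(e,h) if b])
E
```

```text
t 25.88 tray [548.4 152.6] z 177.5 tool z/y in tray [ 0.001 -0.002 -1.   ] [1.    0.001 0.001] w 45.0 F [-0.2 -0.5 -0.3] q [ 0.2   0.66 -0.56  1.81  0.47  0.81 -0.76]
grip 869 [555.6 115. ] (26.059307098388672, 21.3165225982666)
tab 345 [545.8 167.7] (17.626237869262695, 11.236352920532227) 63.97680699336158
[(-108, 1), (-100, 9), (-92, 14), (-84, 25), (-76, 29), (-68, 21), (-60, 7), (-52, 18), (-44, 26), (-36, 22), (-28, 26), (-20, 18), (-12, 15), (-4, 13), (4, 30), (12, 32), (20, 19), (28, 2), (36, 11), (44, 13), (52, 13), (60, 9)]
```

Request:
send_rows:
  series:
    - [40, [0, 0.25, -0.2], [0, 0, 0]]
    - [40, [0, 0, -0.5], [0, 0, 0]]
    - [40, [0, 0, -0.5], [0, 0, 0]]
    - [40, [0, 0, -0.4], [0, 0, 0]]
    - [40, [0, 0, 0], [0, 0, 0]]
    - [40, [0, 0, 0], [0, 0, 0]]

```text
clock: 26.72
eef_pos: [566.4, 73.6, 81.0]
tool_rot: [3.141, 0.002, 1.403]
force: [0.7, 0.6, 0.3]
width: 40.0
gripper_force: 0.0
```

```bash
python3 -c "
from h import *
st()"
```

```text
t 26.73 tray [546.5 166.3] z 81.0 tool z/y in tray [ 0.    -0.002 -1.   ] [ 1.    -0.002  0.   ] w 40.0 F [0.7 0.6 0.3] q [ 0.11  0.79 -0.46  1.86  0.58  0.62 -0.88]
```

Request:
send_rows:
  series:
    - [40, [0, 0.02, -0.2], [0, 0, 0]]
    - [40, [0, 0, -0.12], [0, 0, 0]]
    - [40, [0, 0, 0], [0, 0, 0]]
    - [2, [0, 0, 0], [0, 0, 0]]
    - [2, [0, 0, 0], [0, 0, 0]]
    - [2, [0, 0, 0], [0, 0, 0]]
    - [2, [0, 0, 0], [0, 0, 0]]
    - [2, [0, 0, 0], [0, 0, 0]]

```text
clock: 27.72
eef_pos: [566.6, 74.4, 62.1]
tool_rot: [3.141, 0.003, 1.403]
force: [0.0, -0.1, 4.3]
width: 10.5
gripper_force: 61.5
```

Request:
send_rows:
  series:
    - [2, [0.082, -0.014, 0], [0, 0, 0]]
    - [2, [0.082, -0.014, 0], [0, 0, 0]]
    - [2, [0.082, -0.014, 0], [0, 0, 0]]
    - [2, [0.082, -0.014, 0], [0, 0, 0]]
    - [2, [0, 0, 0], [0, 0, 0]]

```text
clock: 28.35
eef_pos: [586.9, 71.0, 62.1]
tool_rot: [3.14, 0.002, 1.402]
force: [0.9, -0.6, 4.6]
width: 10.2
gripper_force: 61.6
```

Request:
send_rows:
  series:
    - [2, [0.05, -0.008, 0], [0, 0, 0]]
    - [2, [0.033, -0.006, 0], [0, 0, 0]]
    - [2, [0, 0, 0], [0, 0, 0]]

```text
clock: 28.72
eef_pos: [588.3, 70.7, 62.0]
tool_rot: [-3.137, 0.004, 1.403]
force: [-7.2, 0.7, 11.2]
width: 10.6
gripper_force: 62.6
```

```bash
python3 -c "
from h import *
st()"
```

```text
t 28.73 tray [568.5 167.1] z 62.0 tool z/y in tray [-0.004 -0.004 -1.   ] [ 1.    -0.001 -0.004] w 10.6 F [-7.2  0.7 11.2] q [ 0.11  0.84 -0.45  1.81  0.59  0.64 -0.86]
```

Request:
send_rows:
  series:
    - [2, [0.05, -0.008, 0], [0, 0, 0]]
    - [2, [0, 0, 0], [0, 0, 0]]

```text
clock: 28.98
eef_pos: [588.5, 70.7, 61.9]
tool_rot: [-3.132, 0.006, 1.404]
force: [-12.8, 0.5, 17.3]
width: 10.9
gripper_force: 63.4
```

```bash
python3 -c "
from h import *
st()"
```

```text
t 28.98 tray [568.7 167.1] z 61.9 tool z/y in tray [-0.009 -0.006 -1.   ] [ 1.    -0.001 -0.009] w 10.9 F [-12.8   0.5  17.3] q [ 0.11  0.84 -0.46  1.8   0.58  0.65 -0.86]
```

Request:
send_rows:
  series:
    - [15, [-0.03, 0, 0], [0, 0, 0]]
    - [30, [0, 0, 0], [0, 0, 0]]
    - [40, [0, 0, 0], [0, 0, 0]]
    - [40, [0, 0, 0.4], [0, 0, 0]]
    - [40, [0, 0, 0.7], [0, 0, 0]]
    - [40, [0, 0, 0.7], [0, 0, 0]]
    - [40, [0, 0, 0.3], [0, 0, 0]]
    - [40, [0, 0, 0], [0, 0, 0]]

```text
clock: 29.98
eef_pos: [593.0, 69.5, 188.4]
tool_rot: [3.139, 0.002, 1.402]
force: [-0.0, -0.3, -0.3]
width: 39.5
gripper_force: 0.0
```

```bash
python3 - <<'E'
from h import *
st()
d=get_image("wrist"); P=cloud(d)
Q=blob(P,wd(555.5,115),22,65,90); r=rect(Q);print("grip",len(Q),tr(r[0]),r[1])
Q=blob(P,wd(569,168),24,56,80); r=rect(Q);print("tab",len(Q),tr(r[0]),r[1],np.median(Q[:,2]))
E
```

```text
t 29.98 tray [573.3 166.6] z 188.4 tool z/y in tray [ 0.003 -0.002 -1.   ] [ 1.    -0.003  0.003] w 39.5 F [-0.  -0.3 -0.3] q [ 0.18  0.68 -0.57  1.72  0.46  0.87 -0.75]
grip 789 [555.5 114.7] (26.34790802001953, 22.034324645996094)
tab 328 [567.5 167.7] (18.1878604888916, 11.82618522644043) 63.835986869924255
```

The tab moved about 22 mm and stopped hard. To be sure it is fully across, I'll nudge it once more with closed fingers from the lane side.

Request:
send_rows:
  series:
    - [0, [-0.25, 0.05, -0.3], [0, 0, 0]]
    - [0, [-0.25, 0.05, -0.4], [0, 0, 0]]
    - [0, [-0.03, 0, -0.4], [0, 0, 0]]
    - [0, [0, 0, 0], [0, 0, 0]]
    - [0, [0, 0, 0], [0, 0, 0]]

```text
clock: 30.65
eef_pos: [560.4, 75.8, 121.4]
tool_rot: [-3.141, 0.003, 1.403]
force: [-0.2, -0.3, 0.5]
width: -0.4
gripper_force: 0.0
```

```bash
python3 - <<'E'
from h import *
st()
d=get_image("wrist"); P=cloud(d)
Q=blob(P,wd(555.5,115),22,65,90); print("grip",len(Q),len(Q)>10 and tr(rect(Q)[0]))
Q=blob(P,wd(569,168),24,56,80); r=rect(Q);print("tab",len(Q),tr(r[0]),r[1],np.median(Q[:,2]))
d=get_image("top");P=cloud(d); 
E
```

```text
t 30.65 tray [540.2 167.4] z 121.4 tool z/y in tray [-0.    -0.003 -1.   ] [ 1.    -0.002 -0.   ] w -0.4 F [-0.2 -0.3  0.5] q [ 0.14  0.73 -0.51  1.86  0.53  0.7  -0.85]
grip 0 False
tab 576 [567.5 167.8] (18.046052932739258, 12.21448040008545) 63.944775365228594
```

Request:
send_rows:
  series:
    - [0, [0, 0, -0.4], [0, 0, 0]]
    - [0, [0, 0, -0.4], [0, 0, 0]]
    - [0, [0, 0, -0.2], [0, 0, 0]]
    - [0, [0.05, -0.008, 0], [0, 0, 0]]
    - [0, [0.05, -0.008, 0], [0, 0, 0]]
    - [0, [0, 0, 0], [0, 0, 0]]

```text
clock: 31.5
eef_pos: [567.4, 74.7, 62.6]
tool_rot: [3.139, 0.002, 1.402]
force: [-0.3, 0.4, 0.7]
width: -0.0
gripper_force: 0.0
```

Request:
send_rows:
  series:
    - [0, [0.03, -0.005, 0], [0, 0, 0]]
    - [0, [0.03, -0.005, 0], [0, 0, 0]]
    - [0, [0, 0, 0], [0, 0, 0]]

```text
clock: 31.88
eef_pos: [568.8, 74.3, 61.7]
tool_rot: [-3.14, 0.003, 1.403]
force: [-4.7, 0.4, 3.4]
width: -0.3
gripper_force: 2.3
```

```bash
python3 -c "
from h import *
st()"
```

```text
t 31.88 tray [548.7 167.4] z 61.7 tool z/y in tray [-0.001 -0.003 -1.   ] [ 1.    -0.002 -0.001] w -0.3 F [-4.7  0.4  3.4] q [ 0.1   0.82 -0.44  1.86  0.6   0.6  -0.9 ]
```

Request:
send_rows:
  series:
    - [0, [0.04, -0.007, 0], [0, 0, 0]]
    - [0, [0.04, -0.007, 0], [0, 0, 0]]
    - [0, [0, 0, 0], [0, 0, 0]]

```text
clock: 32.25
eef_pos: [569.3, 74.2, 61.6]
tool_rot: [-3.133, 0.006, 1.404]
force: [-14.6, 2.4, 12.9]
width: 0.2
gripper_force: 7.5
```

```bash
python3 -c "
from h import *
st()"
```

```text
t 32.25 tray [549.2 167.4] z 61.6 tool z/y in tray [-0.009 -0.006 -1.   ] [ 1.    -0.    -0.009] w 0.2 F [-14.6   2.4  12.9] q [ 0.1   0.83 -0.45  1.85  0.6   0.61 -0.89]
```

It is firmly against its stop. I'll back off, lift clear and do a final check.

Request:
send_rows:
  series:
    - [0, [-0.1, 0.02, 0], [0, 0, 0]]
    - [0, [-0.08, 0.01, 0.1], [0, 0, 0]]
    - [0, [0, 0, 0.6], [0, 0, 0]]
    - [0, [0, 0, 0.8], [0, 0, 0]]
    - [0, [0, 0.3, 0.8], [0, 0, 0]]
    - [0, [0, 0.8, 0.4], [0, 0, 0]]
    - [0, [0, 0.9, 0], [0, 0, 0]]
    - [0, [0, 0.9, 0], [0, 0, 0]]

```text
clock: 33.25
eef_pos: [565.2, 250.3, 225.0]
tool_rot: [3.138, 0.001, 1.401]
force: [1.6, -0.3, 0.4]
width: -0.1
gripper_force: 0.0
```

Request:
send_rows:
  series:
    - [0, [0, 0.9, 0], [0, 0, 0]]
    - [0, [0, 0.9, 0], [0, 0, 0]]
    - [0, [0, 0, 0], [0, 0, 0]]
    - [0, [0, 0, 0], [0, 0, 0]]

```text
clock: 33.75
eef_pos: [564.5, 356.4, 223.7]
tool_rot: [3.14, 0.003, 1.402]
force: [0.5, -1.3, -0.7]
width: 0.2
gripper_force: 0.0
```

```bash
python3 - <<'E'
from h import *
st()
d=get_image("scene"); t=get_image("top"); P=cloud(t)
for n,c in dict(a=(471,-82),b=(471,-38),c=(471,6),t=(471,50)).items():
    Q=blob(P,wd(*c),22,90,125); print(n,len(Q),len(Q) and (tr(np.mean(Q,0)),np.median(Q[:,2]).round(1)))
Q=blob(P,wd(569,168),22,56,80); print("tab",len(Q) and tr(rect(Q)[0])); Q=blob(P,wd(555.5,115),22,65,90); print("grip",len(Q) and tr(rect(Q)[0]))
a=cv2.resize(d["img"][130:280,200:400],(480,360),interpolation=3); b=cv2.resize(t["img"][165:265,185:365],(432,240),interpolation=3); b=np.pad(b,((0,0),(0,48),(0,0)))
cv2.imwrite("pics/c8.png",np.vstack([a,b])[...,::-1])
E
```

```text
t 33.75 tray [497.8 444.9] z 223.7 tool z/y in tray [ 0.002 -0.003 -1.   ] [ 1.    -0.002  0.002] w 0.2 F [ 0.5 -1.3 -0.7] q [-0.29  0.73 -0.57  1.48  0.43  1.06 -1.13]
a 179 (array([472.2, -81.6]), np.float64(96.9))
b 177 (array([472.4, -37.8]), np.float64(97.1))
c 179 (array([470.1,   5.6]), np.float64(97.3))
t 175 (array([472.4,  49.8]), np.float64(96.7))
tab [568.1 166.3]
grip [556.8 113.3]
```

View pics/c8.png

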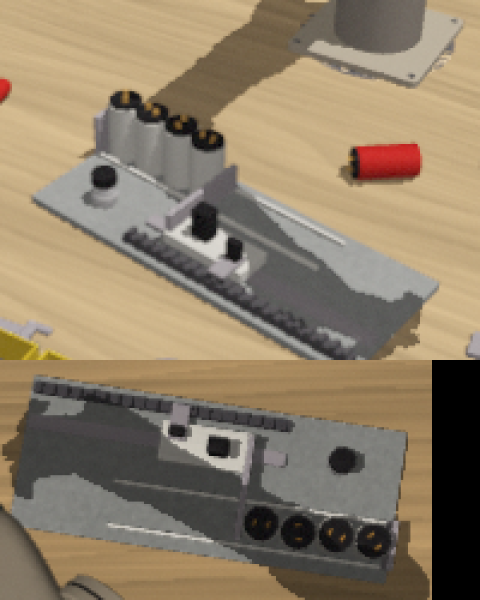

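The final picture shows four caps standing at 44 mm spacing against the end stop, with the paddle behind them. The lock strip reaches out over the toothed bar at (180,412), and the jar and red look-alike haven't moved. I'm handing it in.

```bash
python3 -c "
from cell import ctrl
print(ctrl.finish_job())"
```

```text
the job is handed in; nothing more can be done
None
```

The job is handed in at about 34 s: all four capacitors stand packed against the end stop with the follower up at about 0.164, and the lock is out over the toothed bar against a hard stop, though its measured travel was about 22 mm rather than the stated 24 mm.

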